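# Hang up the stop collar and park the swing arm

### The job

Lift the red stop collar off the planetary carrier by its handle and hang it by that handle on the hook of the swing arm while the arm is still out over the plate. With the collar hanging free, swing the arm right home against its yellow stop and leave it there with the collar still hanging quietly. Leave the bronze bushing, the plug gauge and the wrench where they lie.

Things in the scene. Friction and masses are not known exactly. Their poses are not given: they have to be found in the camera images.
- collar_grip (a point): Centre of the grip bar of the loose red stop collar (0.45 to 0.7 kg): bar 88 long (own y), 42 high (z), 10 thick (x), 21 above and 21 below this point. Under it a gable-topped through window 64 wide (y), 54 high mid-way, 33 at the sides, then the ring, its underside 99 below this point. x is normal to the flat handle, through the window; a half turn about z looks the same. Pinch its thickness from above.
- collar_eye (a point): Middle of the underside of the collar's grip bar (peak of the gable, whose sides slope 35 degrees), 21 below collar_grip, same axes: the spot that rests on the hook. The collar's ring has outer diameter 84, inner 68, height 24; it starts standing on the carrier, around its hub.
- hook (a point): Steel hook on the swing arm's end: level round bar, diameter 12, running outward along own x (z up). Origin on its centre line mid-seat, 222 from the column axis, 200 above the table. The beam ends 52 inward of it; the upturned tip's centre line is 56 outward and rises to 18 above the origin. A hung collar_eye lies 7 above the centre line, up to 44 either way along x. Swings with the arm.
- swing_post (a point): Centre of the black upright grip post on the swing arm's beam (diameter 22, 45 high, foot 22.5 below this point on the beam's top), 140 from the column axis. The beam is 36 wide, 24 high, its centre line at the hook bar's height. Own x points outward along the arm, z up. Use the post to swing the arm.
- pivot (a point): Point on the vertical axis of the green column, at the height of the arm's centre line.
- swing_arm (a joint): Angle of the swing arm about the column's vertical axis, rad: 0 = home against the yellow stop post, growing anticlockwise seen from above, up to 1.5; starts at 0.75 to 1.15. Stays where left; friction 0.5 N m plus light damping.
- column: Fixed green column with the arm's bearing: foot diameter 124, shaft diameter 60, overall about 190 above the plate, with the yellow stop post (diameter 20) 104 from its axis. Origin under its foot on the plate (plate top 12 above the table). At home the arm points to the column's own -x.
- carrier: Fixed steel planetary carrier, two discs of diameter 140 and 128 joined by pillars, origin at the centre of its underside on the plate, z up. The collar stands on its upper disc, 60 above the origin, around a hub of diameter 56 that ends 80 above the origin (6 play all round).
- bushing_center (a point): Centre of the bronze bushing, diameter 64, 60 high, standing on the plate. Leave it alone.
- gauge_center (a point): Centre of the plug gauge lying along its own x, 140 long, 24 thick, chrome ends and dark square grip. Leave it alone.
- wrench_grip (a point): Handle of the open wrench lying on the plate, 180 long. Leave it alone.
There are look-alikes about, which are no part of the job. What is meant by the part that bears collar_grip is not grey, purple or turquoise, and is the smaller of those in its own colour.

How it is judged:
By the outcome, as a careful person would: the job done as asked, in the order asked, and still so for the second after the job is handed in, with the robot touching nothing.
It also fails if it takes over 72 s, if anything falls off the work surface, if the arm or the gripper's body presses on something with over 40 N, if the wrist force passes 120 N, or if a joint passes its speed limit or range.

### The arm

A 6-joint arm with a two-finger parallel gripper is mounted at the origin on the work surface. World frame = base frame: x ahead of the robot, y to its left, z up, the work surface at z = 0. Lengths are in mm, angles in rad, forces in N, time in s.
With the tool pointing down it reaches from about 275 to 750 mm from the base axis. Payload 10.2 kg.
Tool frame: the origin (TCP) lies between the finger pads; the fingertips stand 8 mm ahead of it and the grasp point (between the pads) lies 11 mm behind it; z points along the fingers, x is the direction in which the jaws open and shut, and the axes are right-handed (so a half turn about z gives the same grasp; the last joint's range is limited). The gripper opens to 85 mm and grips with 20 to 120 N. Pads are 22 mm wide; open, the fingers measure 114 mm over their backs; the gripper's body (76 mm by 85 mm) begins 54 mm behind the grasp point. The pads swing forward as they close: fully open they stand 13 mm farther back than shut.
Start: joints at [0.943, 0.313, 1.498, -0, 1.331, -0.223], TCP at [206.776, 482.571, 239.294] pointing down, gripper open.
Joint ranges: [-2.94, 2.94], [-0.97, 2.17], [0.19, 2.56], [-1.23, 4.37], [0.02, 3.11], [-2.88, 2.88]. Speed limits (rad/s): [2.39, 2.39, 3.01, 3.14, 3.14, 3.14].

### API

Orientations are given as a unit quaternion [w, x, y, z].
In Python, from rig import sense, eyes, ctrl gives the robot as it stands.
- The arm moves only by the tool move_arm, never from a script. Its argument "rows" is a list that holds one entry, the list of rows, each a list of 5 numbers: the shift along the tool's x, y, z in mm, then the turn about the tool's z in units of 6 degrees (1.0 is 6 degrees), then the gripper command: -1 is shut, 1 is fully open, values between are in proportion. In form: [[[dx, dy, dz, roll, jaw], ...]]. A call has 1 to 12 rows; each row is the pose to reach, as a shift and turn from the pose measured when the call began, along the tool's axes at that moment; what a row does not reach only later rows make up. A row lasts 1/8 s, in which the tool goes at most 62.5 mm and 10.7 degrees, less where a joint would pass 70% of its speed; a pose out of reach is approached as far as the arm can. A call with a gripper value outside its range is refused whole. The fingers move at their own pace and stop on an object; "squeeze" is the grip in N (left out, the last holds). Time passes only in rows, so rows that repeat a pose let the fingers close. It gives the time, the measured TCP pose, the force and the opening at its end, in the units of the state.
- sense(): the state, without advancing time (a new reading comes with each control period).
- eyes.capture(name): name is "scene" or "top"; returns a dict with "color" (384x512x3 uint8, blue, green, red), "vertical_fov" (degrees; the focal length in pixels is half the picture's height over the tangent of half this angle, whatever the lens; pixels are square), "cx", "cy" (the principal point, pixels), "xyz" and "attitude" of the camera in the world. Camera axes: x right, y down, z forward; pixel columns grow to the right and rows downward; lengths in mm; the calibration is good to about 2 mm. A picture is of the moment at which its call begins. There is no depth.
- ctrl.finish_job(): hands the job in, once; it reports no verdict.
The state is a dict: "time_s": time; "joints": joint angles; "dq": joint speeds; "tau": joint torques, N m; "eef_pos": TCP position; "ee_rot": TCP orientation; "force": force on the tool from outside, world axes, zero at the start; "wrist_torque": the same for the moment, N m; "grip_width": opening from 0.0 (shut) to 1.0 (fully open).
Only numpy, scipy, OpenCV 4.12 (cv2) and the standard library are available. Lean on these libraries where they do the work, as an engineer would, in place of code of your own. Each camera call takes 0.05 s, during which the arm holds its last target. There are 200 camera calls.

## Working session

There is one attempt and no reset: what is moved stays moved. The work goes in short steps, Python scripts to look and compute and a tool call to move; the robot and the scene stay as the last step left them, time stands still between calls to the robot, and variables do not carry over. Pictures are saved under pics/ and viewed, about 8 in all and at most 12, crops included, and the job is handed in when it is done.

Besides the shell and the picture viewer there is one more tool, called after "Call:" as name([rows], argument=value, ...), one row to a line, values as JSON. move_arm: Moves the arm, as the interface text tells. Its arguments: {"type":"object","properties":{"rows":{"type":"array","items":{"type":"array","items":{"type":"array","items":{"type":"number"}}}},"squeeze":{"type":"number"}},"required":["rows"]}

```bash
mkdir -p pics; ls; cat > h.py <<'E'
import numpy as np, cv2
from scipy.spatial.transform import Rotation as R
from rig import sense, eyes, ctrl
def rot(q): return R.from_quat([q[1],q[2],q[3],q[0]]).as_matrix()
def cam(n):
    c=eyes.capture(n); c['f']=c['color'].shape[0]/2/np.tan(np.radians(c['vertical_fov'])/2)
    a=np.array(c['attitude']); c['R']=rot(a) if a.size==4 else a.reshape(3,3); return c
def ray(c,u,v):
    d=c['R']@np.array([(u-c['cx'])/c['f'],(v-c['cy'])/c['f'],1]); return np.array(c['xyz'],float),d
def plane(c,u,v,z):
    o,d=ray(c,u,v); return o+d*(z-o[2])/d[2]
def proj(c,p):
    q=c['R'].T@(np.array(p,float)-c['xyz']); return q[:2]/q[2]*c['f']+[c['cx'],c['cy']]
def tri(c1,p1,c2,p2):
    o1,d1=ray(c1,*p1);o2,d2=ray(c2,*p2)
    s=np.linalg.lstsq(np.c_[d1,-d2],o2-o1,rcond=None)[0]
    a,b=o1+d1*s[0],o2+d2*s[1]; return (a+b)/2,np.linalg.norm(a-b)
E
python3 - <<'E'
from h import *
for n in ('scene','top'):
    c=cam(n); print(n,c['xyz'],c['attitude'],c['f'],c['cx'],c['cy'])
    cv2.imwrite(f'pics/{n}0.png',cv2.resize(c['color'],(800,600),interpolation=cv2.INTER_CUBIC))
    np.save(n+'0.npy',c,allow_pickle=True)
print(sense())
E
```

```text
pics
scene [ 1298.75319273 -1115.31216847  1291.52494875] [-0.38505107  0.8563123   0.31753274 -0.13280765] 479.3796444049786 260.1271141166152 191.2363363265146
top [ 265.1197209  -189.65732271 1956.70097871] [-0.04763916  0.71558957 -0.69550461  0.04399329] 476.261996229392 260.3998469076756 198.67169179220025
{'time_s': 0.1, 'joints': array([ 9.42612285e-01,  3.13394501e-01,  1.49833812e+00, -3.07567967e-06,
        1.33098630e+00, -2.23397420e-01]), 'dq': array([-0.00098561, -0.00131622, -0.00074859, -0.00157046, -0.0022235 ,
        0.00012443]), 'tau': array([ 7.66403737e-04, -4.12907803e+01, -2.60143930e+01, -2.57577876e-04,
        3.04252171e-03,  7.40357314e-05]), 'eef_pos': array([206.64151026, 482.39484781, 238.80071506]), 'ee_rot': array([ 1.99568294e-04,  8.34811811e-01,  5.50535124e-01, -5.26586269e-04]), 'force': array([-0.16486786,  0.46292988, -0.2534176 ]), 'wrist_torque': array([-0.01521782,  0.01378094,  0.05973297]), 'grip_width': 1.0005093777885548}
```

View pics/scene0.png

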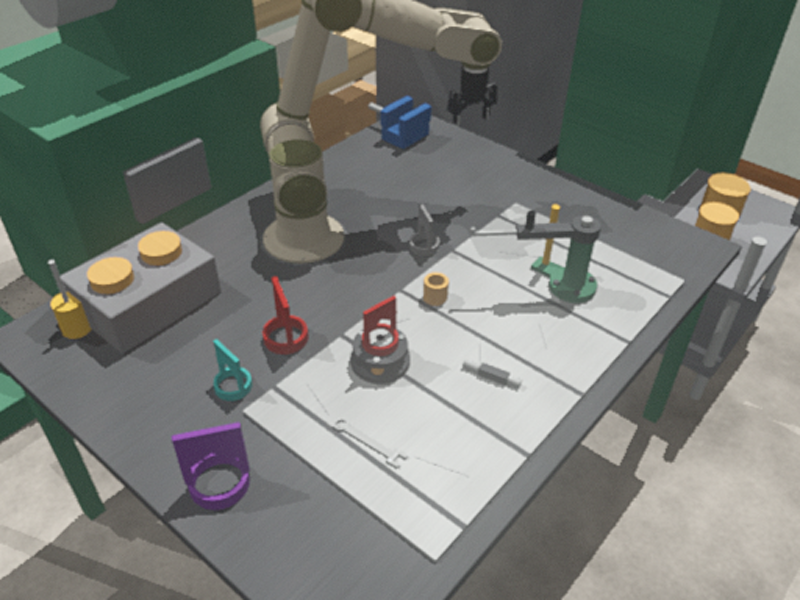

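View pics/top0.png

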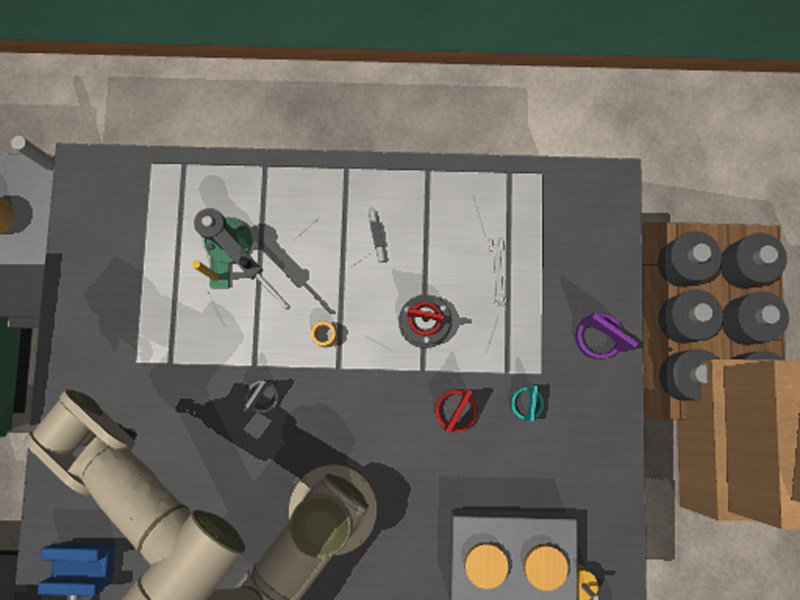

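The scene view shows the small red collar on the carrier at (380,330), a larger red look-alike at (285,320), and the swing arm at (480-600,230). In the top view the collar is at (427,318), the column at (208,222), the post at (258,265) and the hook tip at (288,306).

```bash
python3 - <<'E'
from h import *
t=np.load('top0.npy',allow_pickle=True).item(); s=np.load('scene0.npy',allow_pickle=True).item()
def crop(c,x0,y0,w,h,k): return cv2.resize(c['color'][y0:y0+h,x0:x0+w],(w*k,h*k),interpolation=cv2.INTER_CUBIC)
a=np.hstack([crop(t,120,125,80,80,5),crop(t,250,180,50,50,8)])   # 400+400
b=np.hstack([crop(s,290,125,100,50,5),crop(s,220,185,60,60,5)[:250]])
im=np.zeros((660,800,3),np.uint8); im[:400]=a; im[400:650,:800]=b
cv2.imwrite('pics/crop1.png',cv2.resize(im,(720,594)))
# red collar masks
for n,c,box,z in(('top',t,(255,185,292,218),192),('scene',s,(228,185,258,230),None)):
    x0,y0,x1,y1=box; i=c['color'].astype(int)
    m=((i[...,2]>90)&(i[...,2]>2*i[...,1])&(i[...,2]>2*i[...,0])); mm=np.zeros_like(m); mm[y0:y1,x0:x1]=m[y0:y1,x0:x1]
    print(n,mm.sum())
    for r in range(y0,y1):
        if mm[r].any(): print(r,''.join('#' if q else '.' for q in mm[r,x0:x1]), i[r,x0:x1,2].max())
E
```

```text
top 189
193 ...............#####................. 189
194 .............#########............... 191
195 ...........####....#####............. 188
196 ..........###........####............ 188
197 ......######..........###............ 195
198 ......#######...........##........... 187
199 ......##########........###.......... 200
200 ......################.#.##.......... 200
201 ............#################........ 201
202 ................#############........ 201
203 .......##.............#######........ 209
204 ......###.................###........ 195
205 .......##...................#........ 196
206 .......##................##.......... 204
207 .......##................##.......... 197
208 .......###..............###.......... 198
209 ........###............###........... 193
210 .........###..........####........... 184
211 ..........####......#####............ 190
212 ...........############.............. 202
213 ............#########................ 192
214 ...............####.................. 187
scene 80
190 .......................##..... 208
191 .....................###....
[... 203 characters left out ...]
97 .........#####................ 210
198 ........####.................. 209
199 .....#####.................... 212
200 .....###...................... 210
208 ..............######.......... 209
209 ....................##........ 212
211 ........................#..... 210
212 ........................##.... 213
213 ........................##.... 209
214 ....#....................#.... 208
215 ....#....................#.... 210
216 ....#....................#.... 207
217 .........................#.... 213
218 ........................##.... 211
219 ........................#..... 207
220 ......................##...... 188
221 .....................##....... 177
222 ...........###..#####......... 178
```

View pics/crop1.png

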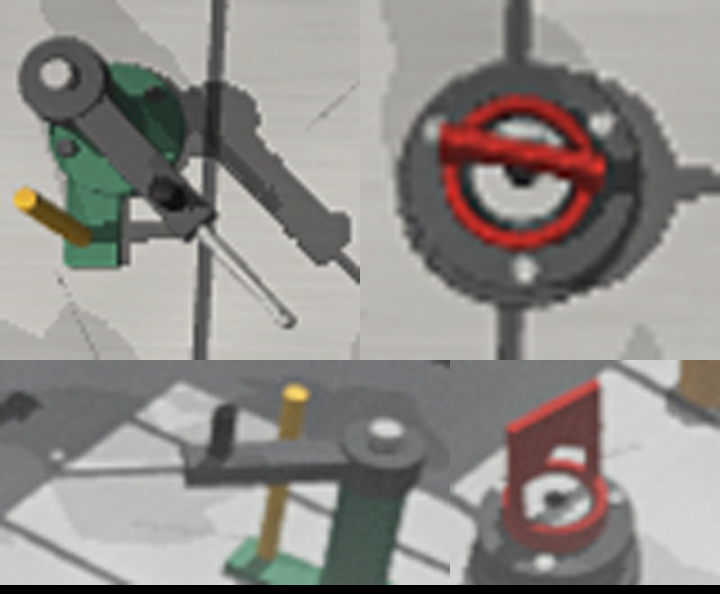

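The crops show the post top, hook tip and bar ends clearly. I'll triangulate them across the two views.

```bash
python3 - <<'E'
from h import *
t=np.load('top0.npy',allow_pickle=True).item(); s=np.load('scene0.npy',allow_pickle=True).item()
np.set_printoptions(precision=1,suppress=True)
T=lambda x,y:(120+x/4.5-.5,125+y/4.5-.5); S=lambda x,y:(290+x/4.5-.5,125+(y-360)/4.5-.5)
P={'post top z257':(T(163,185),S(225,407),257),'tip z220':(T(289,321),S(57,455),220),'cap':(T(56,73),S(386,432),225),
'barL':((261,198.3),(233,199.5),192),'barR':((283.7,203),(252.3,190.3),192),
'hub':((120,125),(220,185),92)}
r={}
for k,(a,b,z) in P.items():
    p,e=tri(t,a,s,b); r[k]=[plane(t,*a,z),plane(s,*b,z)]; print(k,p,'err%.1f'%e,r[k][0],r[k][1])
for j in(0,1):
    d=r['tip z220'][j]-r['post top z257'][j]; print('post-tip',np.hypot(*d[:2]),'ang',np.degrees(np.arctan2(d[1],d[0])))
    d=r['post top z257'][j]-r['cap'][j]; print('cap-post',np.hypot(*d[:2]),'ang',np.degrees(np.arctan2(d[1],d[0])))
    d=r['barR'][j]-r['barL'][j]; print('bar',np.hypot(*d[:2]),'ang',np.degrees(np.arctan2(d[1],d[0])),(r['barR'][j]+r['barL'][j])/2)
# ring of collar, top view (z~96 top of ring): fit ellipse of red mask
i=t['color'].astype(int); m=((i[...,2]>90)&(i[...,2]>2*i[...,1])&(i[...,2]>2*i[...,0])).astype(np.uint8)
mm=np.zeros_like(m);mm[185:218,255:292]=m[185:218,255:292]; mm[197:204]=0
ys,xs=np.nonzero(mm); A=np.c_[2*xs,2*ys,np.ones(len(xs))]; q=np.linalg.lstsq(A,xs**2+ys**2,rcond=None)[0]
print('ring ctr',q[:2],'r',np.sqrt(q[2]+q[0]**2+q[1]**2),plane(t,q[0],q[1],96))
# yellow stop in both
for n,c in(('top',t),('scene',s)):
    hsv=cv2.cvtColor(c['color'],cv2.COLOR_BGR2HSV); y=cv2.inRange(hsv,(18,150,120),(32,255,255))
    k,l,st,ce=cv2.connectedComponentsWithStats(y); print(n,[(st[a],ce[a]) for a in range(1,k) if st[a,4]>15])
st=sense(); Rm=rot(st['ee_rot']); print('tool axes',Rm)
E
```

```text
post top z257 [593.9 202.9 264.9] err4.1 [597.  206.1 257. ] [587.4 210.9 257. ]
tip z220 [494.6 105.6 220.2] err1.5 [494.  105.1 220. ] [494.8 106.6 220. ]
cap [692.2 304.7 231.6] err3.0 [695.1 307.7 225. ] [687.6 312.  225. ]
barL [ 476.9 -206.   158.9] err71.6 [ 496.6 -179.4  192. ] [ 480.5 -261.   192. ]
barR [ 501.9 -239.4  228.4] err68.8 [ 481.3 -264.6  192. ] [ 498.8 -183.1  192. ]
hub [559.5  -1.6 364.4] err649.2 [791.7 398.2  92. ] [ 314.3 -156.4   92. ]
post-tip 144.25578292541465 ang -135.56438640784884
cap-post 141.20746633638427 ang -134.01200330614805
bar 86.54185208079622 ang -100.17620893046022 [ 488.9 -222.   192. ]
post-tip 139.45430153625367 ang -131.56604634237627
cap-post 142.4187577507008 ang -134.75972329084902
bar 80.04110388143826 ang 76.77030928222503 [ 489.6 -222.   192. ]
ring ctr [271.8 203.3] r 9.693038552128703 [ 490.4 -221.8   96. ]
top [(array([123, 167,   5,   5,  19], dtype=int32), array([125.2, 168.8])), (array([199, 206,  15,  16,  49], dtype=int32), array([206.4, 213.1])), (array([298, 349,  27,  27, 520], dtype=int32), array([311. , 362.3])), (array([337, 351,  25,  27, 418], dtype=int32), array([348.1, 363.4])), (array([370, 365,  13,  19, 152], dtype=int32), array([374.8, 373.8]))]
scene [(array([ 34, 188,  18,  28, 161], dtype=int32), array([ 42.4, 202.3]))]
tool axes [[ 0.4  0.9 -0. ]
 [ 0.9 -0.4 -0. ]
 [-0.  -0.  -1. ]]
```

```bash
cat >> h.py <<'E'
def go(x,y,z,hd):
    "delta in tool axes and roll units from present pose; hd = heading of tool x, deg"
    s=sense(); Rm=rot(s['ee_rot']); d=Rm.T@(np.array([x,y,z])-s['eef_pos'])
    h=np.degrees(np.arctan2(Rm[1,0],Rm[0,0])); r=-((hd-h+180)%360-180)/6
    print('t %.2f'%s['time_s'],'at',np.round(s['eef_pos'],1),'hd %.1f'%h,'F',np.round(s['force'],1),'w %.3f'%s['grip_width'],'delta',np.round(d,1),'roll %.2f'%r)
E
python3 - <<'E'
from h import *
go(489.3,-222,300,-10.5); go(489.3,-222,235,-10.5)
t=np.load('top0.npy',allow_pickle=True).item(); s=np.load('scene0.npy',allow_pickle=True).item()
T=lambda x,y:(120+x/4.5-.5,125+y/4.5-.5); S=lambda x,y:(290+x/4.5-.5,125+(y-360)/4.5-.5)
print('stop top',tri(t,T(25,198),s,S(295,391)),'base',plane(t,*T(88,240),20),plane(s,*S(268,557),20))
E
```

```text
t 0.10 at [206.6 482.4 238.8] hd 66.8 F [-0.2  0.5 -0.3] w 1.001 delta [-536.2  537.2  -60.7] roll 12.88
t 0.10 at [206.6 482.4 238.8] hd 66.8 F [-0.2  0.5 -0.3] w 1.001 delta [-536.1  537.2    4.3] roll 12.88
stop top (array([590.53653734, 329.20009554, 213.3400321 ]), np.float64(2.1742216288103804)) base [590.08607076 327.18767341  20.        ] [588.50377339 337.20081484  20.        ]
```

Call:
move_arm([
  [[0, 0, -60, 0, 1], [-45, 45, -60, 1.2, 1], [-90, 90, -60, 2.4, 1], [-134, 134, -60, 3.6, 1], [-178, 178, -60, 4.8, 1], [-222, 222, -60, 6, 1], [-266, 266, -60, 7.2, 1], [-310, 310, -60, 8.4, 1], [-354, 354, -60, 9.6, 1], [-398, 398, -60, 10.8, 1], [-442, 442, -60, 12, 1], [-486, 486, -60, 12.88, 1]],
])

```text
time_s: 1.6
eef_pos: [462.3, -157.8, 299.0]
ee_rot: [0.0, 0.996, -0.093, -0.0]
force: [1.2, 0.8, 0.6]
grip_width: 1.0
```

Call:
move_arm([
  [[0, 0, 0, 0, 1], [0, 0, 0, 0, 1]],
])

```text
time_s: 1.85
eef_pos: [462.1, -157.4, 298.7]
ee_rot: [0.0, 0.996, -0.093, -0.001]
force: [-0.0, 1.0, 2.2]
grip_width: 0.998
```

```bash
python3 -c "
from h import *
go(489.3,-222,235,-10.5);go(489.3,-222,166,-10.5)"
```

```text
t 1.85 at [ 462.1 -157.4  298.7] hd -10.7 F [-0.   1.   2.2] w 0.998 delta [38.9 58.4 63.6] roll -0.03
t 1.85 at [ 462.1 -157.4  298.7] hd -10.7 F [-0.   1.   2.2] w 0.998 delta [ 39.   58.4 132.6] roll -0.03
```

Call:
move_arm([
  [[20, 30, 0, 0, 1], [39, 58.4, 0, 0, 1], [39, 58.4, 30, 0, 1], [39, 58.4, 60, 0, 1], [39, 58.4, 85, 0, 0.6], [39, 58.4, 105, 0, 0.6], [39, 58.4, 120, 0, 0.6], [39, 58.4, 132, 0, 0.6], [39, 58.4, 132, 0, 0.6], [39, 58.4, 132, 0, 0.6]],
])

```text
time_s: 3.1
eef_pos: [489.6, -222.1, 167.3]
ee_rot: [0.0, 0.996, -0.093, -0.0]
force: [0.3, -0.7, -0.3]
grip_width: 0.801
```

```bash
python3 - <<'E'
from h import *
go(489.3,-222,166,-10.5)
t=cam('top');s=cam('scene')
a=cv2.resize(t['color'][170:240,230:310],(400,350),interpolation=cv2.INTER_CUBIC)
b=cv2.resize(s['color'][155:225,205:285],(400,350),interpolation=cv2.INTER_CUBIC)
cv2.imwrite('pics/grasp.png',np.hstack([a,b]))
E
```

```text
t 3.10 at [ 489.6 -222.1  167.3] hd -10.7 F [ 0.3 -0.7 -0.3] w 0.801 delta [-0.3 -0.1  1.3] roll -0.03
```

View pics/grasp.png

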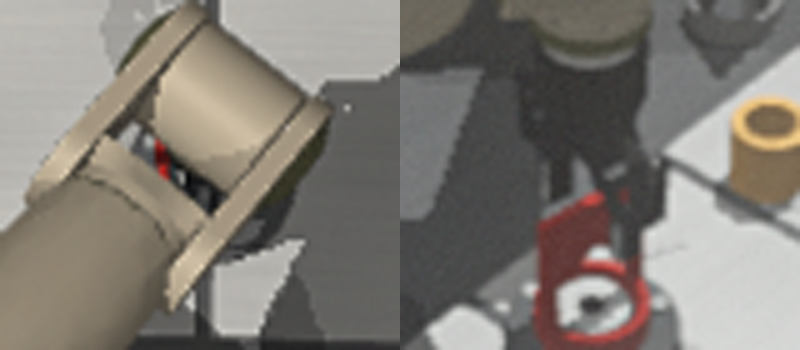

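The fingers straddle the red bar. Next I close with a moderate squeeze.

Call:
move_arm([
  [[0, 0, 0, 0, 0], [0, 0, 0, 0, -0.3], [0, 0, 0, 0, -0.6], [0, 0, 0, 0, -0.8], [0, 0, 0, 0, -1], [0, 0, 0, 0, -1], [0, 0, 0, 0, -1], [0, 0, 0, 0, -1], [0, 0, 0, 0, -1], [0, 0, 0, 0, -1], [0, 0, 0, 0, -1], [0, 0, 0, 0, -1]],
], squeeze=60)

```text
time_s: 4.7
eef_pos: [489.5, -222.1, 167.2]
ee_rot: [0.0, 0.996, -0.093, -0.0]
force: [-2.6, 1.8, -0.5]
grip_width: 0.109
```

Call:
move_arm([
  [[0, 0, 0, 0, -1], [0, 0, -3, 0, -1], [0, 0, -8, 0, -1], [0, 0, -16, 0, -1], [0, 0, -26, 0, -1], [0, 0, -38, 0, -1], [0, 0, -52, 0, -1], [0, 0, -68, 0, -1], [0, 0, -84, 0, -1], [0, 0, -94, 0, -1], [0, 0, -100, 0, -1], [0, 0, -100, 0, -1]],
])

```text
time_s: 6.2
eef_pos: [489.6, -222.1, 267.3]
ee_rot: [0.0, 0.996, -0.093, -0.0]
force: [-1.8, -0.8, -5.4]
grip_width: 0.106
```

```bash
python3 -c "
from h import *
go(456.5,67.2,256,45.4)"
```

```text
t 6.20 at [ 489.6 -222.1  267.3] hd -10.7 F [-1.8 -0.8 -5.4] w 0.106 delta [ -86.1 -278.1   11.2] roll -9.35
```

Call:
move_arm([
  [[-4, -12, 0, -0.4, -1], [-12, -38, 0, -1.3, -1], [-22, -70, 0, -2.3, -1], [-32, -104, 0, -3.4, -1], [-43, -139, 2, -4.7, -1], [-54, -174, 5, -5.9, -1], [-65, -208, 8, -7, -1], [-74, -240, 10, -8, -1], [-82, -265, 11, -8.9, -1], [-86, -278, 11, -9.35, -1], [-86, -278, 11, -9.35, -1], [-86, -278, 11, -9.35, -1]],
])

```text
time_s: 7.7
eef_pos: [456.7, 66.4, 256.2]
ee_rot: [0.0, 0.923, 0.385, -0.0]
force: [0.9, 0.2, -5.3]
grip_width: 0.108
```

```bash
python3 - <<'E'
from h import *
go(456.5,67.2,256,45.4)
t=cam('top');s=cam('scene')
a=cv2.resize(t['color'][130:230,130:230],(400,400),interpolation=cv2.INTER_CUBIC)
b=cv2.resize(s['color'][100:200,260:360],(400,400),interpolation=cv2.INTER_CUBIC)
cv2.imwrite('pics/pre.png',np.hstack([a,b]))
np.save('s1.npy',s,allow_pickle=True);np.save('t1.npy',t,allow_pickle=True)
E
```

```text
t 7.70 at [456.7  66.4 256.2] hd 45.3 F [ 0.9  0.2 -5.3] w 0.108 delta [ 0.4 -0.7  0.2] roll -0.01
```

View pics/pre.png

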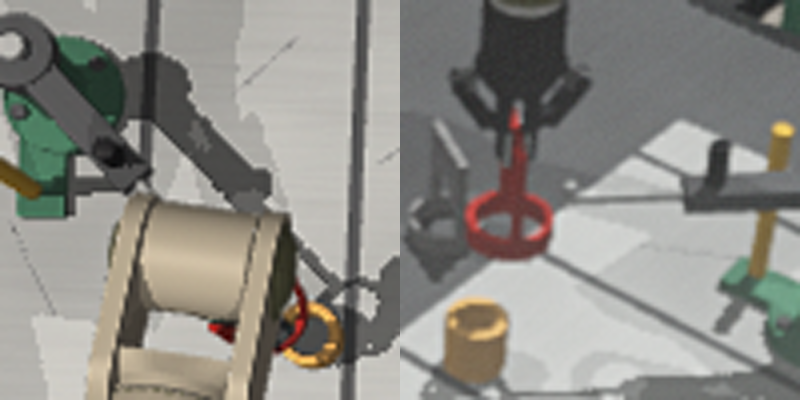

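The collar hangs upright in line with the hook tip. I'll thread it on along tool x.

Call:
move_arm([
  [[4, 0, 0, 0, -1], [12, -0.5, 0, 0, -1], [20, -0.7, 0, 0, -1], [28, -0.7, 0, 0, -1], [36, -0.7, 0, 0, -1], [44, -0.7, 0, 0, -1], [52, -0.7, 0, 0, -1], [60, -0.7, 0, 0, -1], [64, -0.7, 0, 0, -1], [64, -0.7, 0, 0, -1]],
])

```text
time_s: 9.05
eef_pos: [501.3, 112.4, 256.0]
ee_rot: [0.0, 0.923, 0.385, -0.001]
force: [0.3, 0.3, -5.7]
grip_width: 0.105
```

Call:
move_arm([
  [[4, 0, 0, 0, -1], [10, 0, 0, 0, -1], [16, 0, 0, 0, -1], [22, 0, 0, 0, -1], [28, 0, 0, 0, -1], [33, 0, 0, 0, -1], [36, 0, 0, 0, -1], [36, 0, 0, 0, -1], [36, 0, 0, 0, -1]],
])

```text
time_s: 10.18
eef_pos: [526.5, 138.0, 256.0]
ee_rot: [0.0, 0.923, 0.385, -0.001]
force: [-1.4, 0.3, -6.0]
grip_width: 0.103
```

```bash
python3 - <<'E'
from h import *
go(526,137.5,224,45.4)
s=cam('scene');t=cam('top')
b=cv2.resize(s['color'][110:180,280:360],(640,560),interpolation=cv2.INTER_CUBIC)
cv2.imwrite('pics/on.png',b)
E
```

```text
t 10.18 at [526.5 138.  256. ] hd 45.3 F [-1.4  0.3 -6. ] w 0.103 delta [-0.7 -0.  32. ] roll -0.01
```

View pics/on.png

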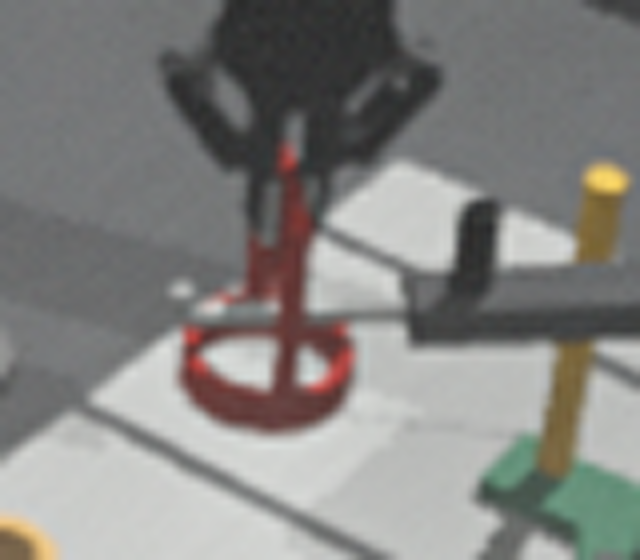

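The bar passes through the window, with the near handle edge at (290,300) between the tip (180,290) and the beam (410,310). I'll lower it gently, watching the force.

Call:
move_arm([
  [[0, 0, 4, 0, -1], [0, 0, 10, 0, -1], [0, 0, 16, 0, -1], [0, 0, 21, 0, -1], [0, 0, 25, 0, -1], [0, 0, 28, 0, -1], [0, 0, 28, 0, -1]],
])

```text
time_s: 11.15
eef_pos: [526.5, 137.9, 227.8]
ee_rot: [0.0, 0.923, 0.385, -0.001]
force: [0.3, 0.0, -4.6]
grip_width: 0.106
```

Call:
move_arm([
  [[0, 0, 1, 0, -1], [0, 0, 2, 0, -1], [0, 0, 3, 0, -1], [0, 0, 3.5, 0, -1], [0, 0, 3.5, 0, -1]],
])

```text
time_s: 11.78
eef_pos: [526.6, 137.9, 225.8]
ee_rot: [0.001, 0.923, 0.385, 0.0]
force: [-3.1, -1.0, 6.5]
grip_width: 0.105
```

Call:
move_arm([
  [[0, 0, -0.5, 0, -1], [0, 0, -0.5, 0, -0.75], [0, 0, -0.5, 0, -0.6], [0, 0, -0.5, 0, -0.45], [0, 0, -0.5, 0, -0.35], [0, 0, -0.5, 0, -0.35], [0, 0, -0.5, 0, -0.35], [0, 0, -0.5, 0, -0.35]],
], squeeze=20)

```text
time_s: 12.78
eef_pos: [526.7, 137.9, 226.3]
ee_rot: [0.001, 0.923, 0.385, 0.0]
force: [-0.4, 0.2, -0.4]
grip_width: 0.323
```

Call:
move_arm([
  [[0, 0, -4, 0, -0.35], [0, 0, -10, 0, -0.35], [0, 0, -20, 0, -0.35], [0, 0, -35, 0, -0.35], [0, 0, -50, 0, -0.35], [0, 0, -70, 0, -0.35], [0, 0, -90, 0, -0.35], [0, 0, -90, 0, -0.35]],
])

```text
time_s: 13.78
eef_pos: [527.0, 138.0, 318.0]
ee_rot: [0.001, 0.923, 0.385, 0.002]
force: [0.6, 0.5, -0.3]
grip_width: 0.327
```

```bash
python3 - <<'E'
from h import *
go(640,90,316,45.4)
s=cam('scene');t=cam('top')
b=cv2.resize(s['color'][110:180,280:360],(480,420),interpolation=cv2.INTER_CUBIC)
a=cv2.resize(t['color'][125:210,120:200],(320,340),interpolation=cv2.INTER_CUBIC)
im=np.zeros((420,800,3),np.uint8);im[:,:480]=b;im[:340,480:]=a
cv2.imwrite('pics/hung.png',im)
E
```

```text
t 13.78 at [527. 138. 318.] hd 45.3 F [ 0.6  0.5 -0.3] w 0.327 delta [ 45.2 114.1   2.5] roll -0.01
```

View pics/hung.png

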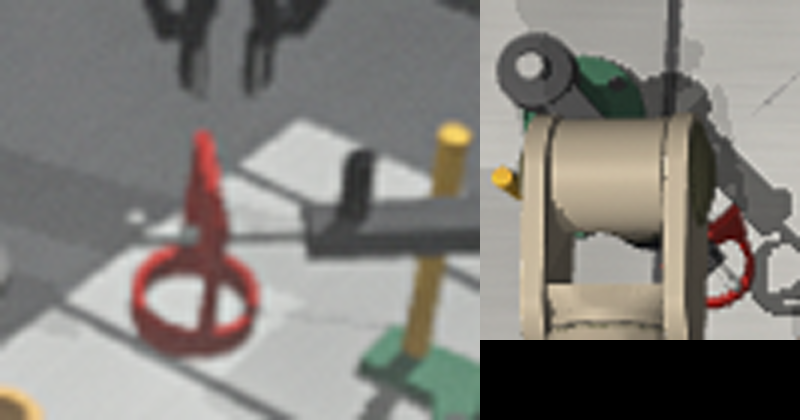

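The collar hangs freely on the hook and the arm hasn't moved: the tip is still at the same pixel. Next I go over to the post.

```bash
python3 -c "
from h import *
go(592,204,318,135.4)"
```

```text
t 13.88 at [526.5 138.  315.9] hd 45.3 F [-0.9  0.1 -0.4] w 0.323 delta [93.   0.2 -2.2] roll -15.01
```

Call:
move_arm([
  [[5, 0, -2, -1, 0], [14, 0, -2, -2.5, 0.2], [24, 0, -2, -4, 0.2], [34, 0, -2, -5.6, 0.2], [45, 0, -2, -7.2, 0.2], [56, 0, -2, -8.8, 0.2], [67, 0, -2, -10.4, 0.2], [77, 0, -2, -12, 0.2], [86, 0, -2, -13.5, 0.2], [93, 0, -2, -15, 0.2], [93, 0, -2, -15, 0.2], [93, 0, -2, -15, 0.2]],
])

```text
time_s: 15.38
eef_pos: [591.6, 204.0, 317.3]
ee_rot: [-0.0, 0.381, 0.924, -0.001]
force: [-0.6, -0.1, 0.3]
grip_width: 0.602
```

```bash
python3 - <<'E'
from h import *
go(592,204,228,135.4)
s=cam('scene')
b=cv2.resize(s['color'][90:180,280:400],(720,540),interpolation=cv2.INTER_CUBIC)
cv2.imwrite('pics/post.png',b)
E
```

```text
t 15.38 at [591.6 204.  317.3] hd 135.2 F [-0.6 -0.1  0.3] w 0.602 delta [-0.3  0.4 89.3] roll -0.04
```

View pics/post.png

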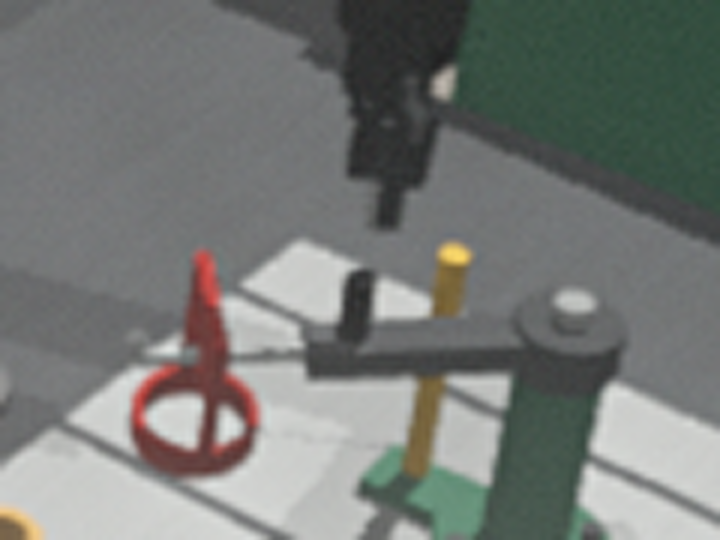

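The gripper sits above the post. I'll check lateral alignment by projection before descending.

```bash
python3 -c "
from h import *
s=cam('scene')
f=lambda p:np.round((proj(s,p)+.5-[280,90])*6)
for p in ([591.6,204,309],[591.6,204,257],[591.6,204,212],[594,203,257],[593,210,257],[588,207,257],[690.5,304.5,212],[494.5,105.5,218],[529,140.5,249]): print(p,f(p))"
```

```text
[591.6, 204, 309] [371. 210.]
[591.6, 204, 257] [360. 280.]
[591.6, 204, 212] [351. 339.]
[594, 203, 257] [362. 282.]
[593, 210, 257] [367. 277.]
[588, 207, 257] [357. 276.]
[690.5, 304.5, 212] [569. 330.]
[494.5, 105.5, 218] [134. 340.]
[529, 140.5, 249] [217. 296.]
```

Call:
move_arm([
  [[0, 0, 15, 0, 0.2], [0, 0, 35, 0, 0.2], [0, 0, 52, 0, 0.2], [0, 0, 65, 0, 0.2], [0, 0, 76, 0, 0.2], [0, 0, 85, 0, 0.2], [0, 0, 88, 0, 0.2], [0, 0, 88, 0, 0.2]],
])

```text
time_s: 16.48
eef_pos: [591.7, 203.9, 229.9]
ee_rot: [0.0, 0.381, 0.925, -0.0]
force: [-0.2, 0.1, 0.6]
grip_width: 0.6
```

Call:
move_arm([
  [[0, 0, 0, 0, 0], [0, 0, 0, 0, -0.2], [0, 0, 0, 0, -0.35], [0, 0, 0, 0, -0.5], [0, 0, 0, 0, -0.6], [0, 0, 0, 0, -0.7], [0, 0, 0, 0, -0.7], [0, 0, 0, 0, -0.7]],
], squeeze=25)

```text
time_s: 17.48
eef_pos: [591.7, 204.0, 230.1]
ee_rot: [0.0, 0.381, 0.925, -0.0]
force: [-3.7, 1.2, 5.3]
grip_width: 0.251
```

```bash
python3 - <<'E'
from h import *
go(592,204,228,135.4)
s=sense(); p=s['eef_pos']; Rm=rot(s['ee_rot'])
c=np.array([690.5,304.5]); v=p[:2]-c; print('r',np.hypot(*v),'ang',np.degrees(np.arctan2(v[1],v[0])))
for a in range(5,51,5):
    w=R.from_euler('z',-a,degrees=True).as_matrix()[:2,:2]@v+c
    d=Rm.T@np.r_[w-p[:2],0]; print(a,np.round(d,1),'roll %.2f'%(a/6))
E
```

```text
t 17.48 at [591.7 204.  230.1] hd 135.2 F [-3.7  1.2  5.3] w 0.251 delta [-0.2  0.2  2.1] roll -0.03
r 140.96072002953673 ang -134.50071866917986
5 [12.3  0.5 -0. ] roll 0.83
10 [24.5  2.  -0. ] roll 1.67
15 [36.5  4.6 -0. ] roll 2.50
20 [48.3  8.3 -0. ] roll 3.33
25 [59.6 12.9 -0.1] roll 4.17
30 [70.6 18.6 -0.1] roll 5.00
35 [81.  25.1 -0.1] roll 5.83
40 [90.8 32.6 -0.1] roll 6.67
45 [99.9 40.8 -0.1] roll 7.50
50 [ 1.082e+02  4.980e+01 -1.000e-01] roll 8.33
```

Post gripped: the width is 21 mm, as expected. I'll swing slowly along the arc.

Call:
move_arm([
  [[0.7, 0, 0, 0.05, -0.7], [2.5, 0, 0, 0.17, -0.7], [4.9, 0.1, 0, 0.33, -0.7], [7.9, 0.2, 0, 0.53, -0.7], [11.1, 0.4, 0, 0.75, -0.7], [14.3, 0.7, 0, 0.97, -0.7], [17.5, 1, 0, 1.18, -0.7], [20.6, 1.4, 0, 1.4, -0.7], [23.8, 1.9, 0, 1.62, -0.7], [26.9, 2.4, 0, 1.83, -0.7], [30, 3.1, 0, 2.05, -0.7], [33.1, 3.8, 0, 2.27, -0.7]],
])

```text
time_s: 18.98
eef_pos: [570.6, 230.1, 230.2]
ee_rot: [0.0, 0.488, 0.873, -0.0]
force: [-0.5, -4.8, 3.9]
grip_width: 0.248
```

```bash
cat > sw.py <<'E'
from h import *
go(592,204,230,135.4)
s=sense(); p=s['eef_pos']; Rm=rot(s['ee_rot'])
c=np.array([690.5,304.5]); v=p[:2]-c; print('r',np.hypot(*v),'ang',np.degrees(np.arctan2(v[1],v[0])))
for a in (1.3,3,5,8,10,12,14,15,16,18):
    w=R.from_euler('z',-a,degrees=True).as_matrix()[:2,:2]@(v*140.9/np.hypot(*v))+c
    d=Rm.T@np.r_[w-p[:2],0]; print(a,np.round(d,1),'roll %.2f'%(a/6))
E
python3 sw.py
```

```text
t 18.98 at [570.6 230.1 230.2] hd 121.5 F [-0.5 -4.8  3.9] w 0.248 delta [-33.5   4.6   0.2] roll -2.31
r 141.0837731211798 ang -148.1886492065868
1.3 [ 3.2  0.2 -0. ] roll 0.22
3 [ 7.4  0.3 -0. ] roll 0.50
5 [12.3  0.7 -0. ] roll 0.83
8 [19.6  1.5 -0. ] roll 1.33
10 [24.5  2.2 -0. ] roll 1.67
12 [29.3  3.1 -0. ] roll 2.00
14 [34.1  4.2 -0. ] roll 2.33
15 [36.5  4.8 -0. ] roll 2.50
16 [38.9  5.4 -0. ] roll 2.67
18 [43.6  6.9 -0. ] roll 3.00
```

Call:
move_arm([
  [[3.2, 0.1, 0, 0.22, -0.7], [6.4, 0.3, 0, 0.43, -0.7], [9.6, 0.4, 0, 0.65, -0.7], [12.8, 0.7, 0, 0.87, -0.7], [16, 1, 0, 1.08, -0.7], [19.1, 1.4, 0, 1.3, -0.7], [22.3, 1.9, 0, 1.52, -0.7], [25.4, 2.4, 0, 1.73, -0.7], [28.6, 3, 0, 1.95, -0.7], [31.7, 3.6, 0, 2.17, -0.7], [34.8, 4.4, 0, 2.38, -0.7], [37.9, 5.2, 0, 2.6, -0.7]],
])

```text
time_s: 20.48
eef_pos: [554.7, 265.4, 230.1]
ee_rot: [-0.0, 0.603, 0.798, -0.001]
force: [-3.0, -4.7, 5.6]
grip_width: 0.252
```

```bash
python3 sw.py
```

```text
t 20.48 at [554.7 265.4 230.1] hd 105.8 F [-3.  -4.7  5.6] w 0.252 delta [-69.2  19.1   0.1] roll -4.93
r 141.28919335970593 ang -163.93451139931236
1.3 [ 3.2  0.4 -0. ] roll 0.22
3 [ 7.4  0.6 -0. ] roll 0.50
5 [12.3  0.9 -0. ] roll 0.83
8 [19.6  1.7 -0. ] roll 1.33
10 [24.5  2.4 -0. ] roll 1.67
12 [29.3  3.4 -0. ] roll 2.00
14 [34.1  4.4 -0. ] roll 2.33
15 [36.5  5.  -0. ] roll 2.50
16 [38.9  5.7 -0. ] roll 2.67
18 [43.6  7.1 -0. ] roll 3.00
```

Call:
move_arm([
  [[3.2, 0.2, 0, 0.22, -0.7], [6.4, 0.4, 0, 0.43, -0.7], [9.6, 0.6, 0, 0.65, -0.7], [12.8, 0.9, 0, 0.87, -0.7], [16, 1.3, 0, 1.08, -0.7], [18.9, 1.6, 0, 1.28, -0.7], [21.6, 2, 0, 1.47, -0.7], [24, 2.4, 0, 1.63, -0.7], [26, 2.8, 0, 1.77, -0.7], [27.6, 3.1, 0, 1.88, -0.7], [28.8, 3.3, 0, 1.97, -0.7], [29.8, 3.5, 0, 2.03, -0.7]],
])

```text
time_s: 21.98
eef_pos: [549.4, 295.4, 230.1]
ee_rot: [-0.001, 0.684, 0.729, -0.001]
force: [-3.4, -4.7, 5.2]
grip_width: 0.255
```

Call:
move_arm([
  [[1, 0, 0, 0.07, -0.7], [2, 0, 0, 0.13, -0.7], [3, 0.1, 0, 0.2, -0.7], [4, 0.1, 0, 0.27, -0.7], [5, 0.2, 0, 0.33, -0.7], [6, 0.2, 0, 0.4, -0.7]],
])

```text
time_s: 22.72
eef_pos: [549.0, 301.3, 230.1]
ee_rot: [-0.001, 0.7, 0.714, -0.001]
force: [-3.0, -8.4, 5.6]
grip_width: 0.251
```

```bash
python3 sw.py|head -2
```

```text
t 22.73 at [549.  301.3 230.1] hd 91.2 F [-3.  -8.4  5.6] w 0.251 delta [-98.2  40.9   0.1] roll -7.37
r 141.49546177249636 ang -178.71384232702172
```

Force is starting to rise, so this is probably the stop. I'll creep further.

Call:
move_arm([
  [[0.7, 0, 0, 0.03, -0.7], [1.4, 0, 0, 0.06, -0.7], [2, 0, 0, 0.09, -0.7], [2, 0, 0, 0.09, -0.7]],
])

```text
time_s: 23.22
eef_pos: [549.1, 301.4, 230.1]
ee_rot: [0.001, 0.704, 0.711, -0.003]
force: [-3.7, -15.2, 6.4]
grip_width: 0.248
```

```bash
python3 - <<'E'
from h import *
go(549,301,230,90)
s=cam('scene')
b=cv2.resize(s['color'][80:180,270:400],(780,600),interpolation=cv2.INTER_CUBIC)
cv2.imwrite('pics/home.png',b)
E
```

```text
t 23.23 at [549.1 301.4 230.1] hd 90.6 F [ -3.7 -15.2   6.4] w 0.248 delta [-0.4 -0.1  0.1] roll 0.10
```

View pics/home.png

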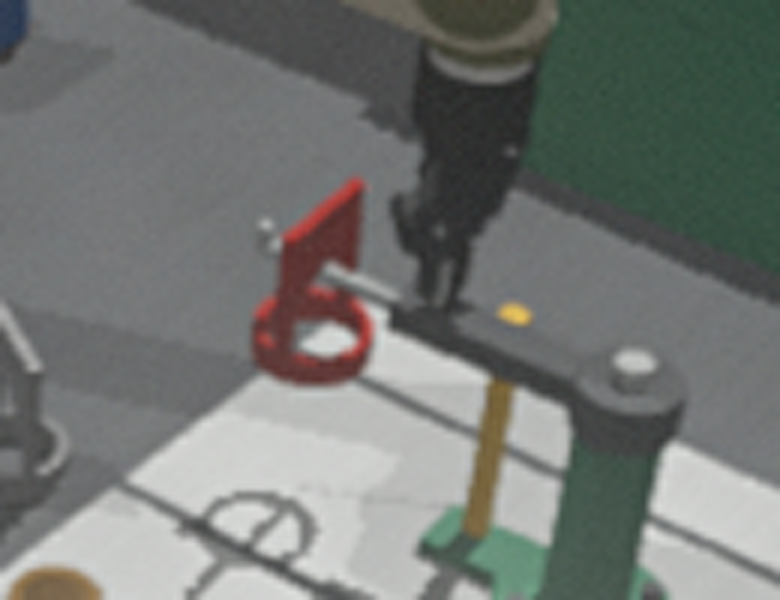

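Motion is blocked with 15 N at the stop, and the beam touches the yellow post at (510,315). I'll release with a slight bias toward the stop, then lift clear.

Call:
move_arm([
  [[1, 0, 0, 0, -0.7], [1, 0, 0, 0, -0.4], [1, 0, 0, 0, -0.2], [1, 0, 0, 0, 0], [1, 0, 0, 0, 0.1], [1, 0, 0, 0, 0.1], [1, 0, 0, 0, 0.1], [1, 0, 0, 0, 0.1]],
])

```text
time_s: 24.28
eef_pos: [549.1, 302.4, 230.1]
ee_rot: [0.0, 0.704, 0.711, -0.003]
force: [-0.2, 0.7, 0.1]
grip_width: 0.548
```

Call:
move_arm([
  [[0, 0, -5, 0, 0.1], [0, 0, -12, 0, 0.1], [0, 0, -25, 0, 0.1], [0, 0, -40, 0, 0.1], [0, 0, -60, 0, 0.1], [0, 0, -80, 0, 0.1], [0, 0, -100, 0, 0.1], [0, 0, -120, 0, 0.1], [0, 0, -135, 0, 0.1], [0, 0, -140, 0, 0.1], [0, 0, -140, 0, 0.1], [0, 0, -140, 0, 0.1]],
])

```text
time_s: 25.78
eef_pos: [549.6, 303.0, 369.5]
ee_rot: [0.0, 0.704, 0.711, -0.004]
force: [0.1, 0.7, -0.5]
grip_width: 0.55
```

```bash
python3 - <<'E'
from h import *
go(549,301,230,90)
s=cam('scene'); d0=s['color'].copy()
for k in range(10): s=cam('scene')
t=cam('top')
def red(i):
    i=i.astype(int); m=((i[...,2]>90)&(i[...,2]>2*i[...,1])&(i[...,2]>2*i[...,0])); m[:,:300]=0; m[150:]=0
    ys,xs=np.nonzero(m); return len(xs),xs.mean(),ys.mean()
print(red(d0),red(s['color']))
b=cv2.resize(s['color'][80:180,270:370],(420,420),interpolation=cv2.INTER_CUBIC)
a=cv2.resize(t['color'][115:225,110:210],(380,418),interpolation=cv2.INTER_CUBIC)
im=np.zeros((420,800,3),np.uint8);im[:,:420]=b;im[:418,420:]=a
cv2.imwrite('pics/end.png',im)
E
```

```text
t 25.77 at [549.6 303.  369.5] hd 90.6 F [ 0.1  0.7 -0.5] w 0.550 delta [-1.300e+00  1.000e-01  1.395e+02] roll 0.10
(69, np.float64(323.2173913043478), np.float64(124.7536231884058)) (67, np.float64(323.55223880597015), np.float64(124.26865671641791))
```

View pics/end.png

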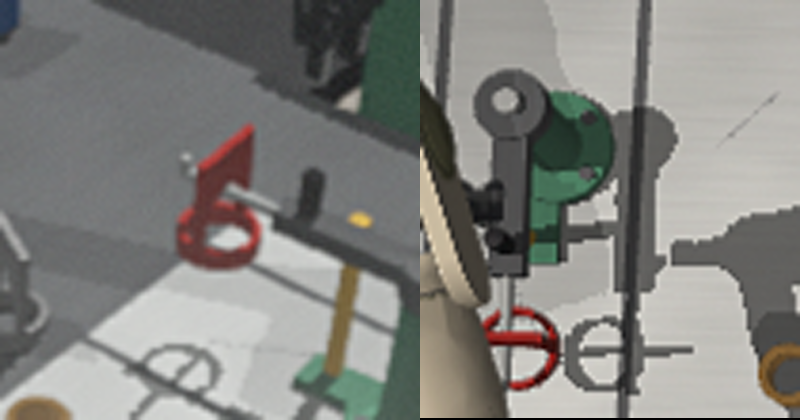

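The collar hangs mid-hook and the arm is at the stop. I'll let the collar settle, check stillness numerically, then hand in.

Call:
move_arm([
  [[0, 0, 0, 0, 0.1], [0, 0, 0, 0, 0.1], [0, 0, 0, 0, 0.1], [0, 0, 0, 0, 0.1], [0, 0, 0, 0, 0.1], [0, 0, 0, 0, 0.1], [0, 0, 0, 0, 0.1], [0, 0, 0, 0, 0.1], [0, 0, 0, 0, 0.1], [0, 0, 0, 0, 0.1], [0, 0, 0, 0, 0.1], [0, 0, 0, 0, 0.1]],
])

```text
time_s: 27.88
eef_pos: [549.6, 303.1, 370.1]
ee_rot: [0.0, 0.704, 0.711, -0.003]
force: [-0.1, -0.2, -1.3]
grip_width: 0.549
```

```bash
python3 - <<'E'
from h import *
P=[]
for k in range(12):
    s=cam('scene'); i=s['color'].astype(int); m=((i[...,2]>90)&(i[...,2]>2*i[...,1])&(i[...,2]>2*i[...,0])); m[:,:300]=0; m[150:]=0
    ys,xs=np.nonzero(m); P.append((xs.mean(),ys.mean()))
print('red centroid std/range',np.std(P,0),np.ptp(P,0))
# arm line from top view: pivot cap & beam end corners, pixel estimates of last picture
t=cam('top'); T=lambda x,y:(110+(x-420)/3.8-.5,115+y/3.8-.5)
a=plane(t,*T(508,99),225); b=plane(t,*T(509,272),212); print('cap',a,'beam end',b,'ang',np.degrees(np.arctan2(*(b-a)[1::-1])))
print(ctrl.finish_job())
E
```

```text
red centroid std/range [0.24813825 0.31712223] [0.96785304 1.06681975]
cap [695.85346438 305.04604777 225.        ] beam end [526.23926875 296.80828877 212.        ] ang -177.21946482883288
the job is handed in; nothing more can be done
None
```

The small red collar now hangs on the swing arm's hook, and the arm sits home against its yellow stop. I handed the job in at about 28.5 s with the gripper about 140 mm above the arm and touching nothing.

I pinched the collar's handle (about 9 mm, reads as the 10 mm bar) and lifted it off the carrier. I threaded it over the hook tip while the arm was still out over the plate and released it there. Then I gripped the black post, swung the arm slowly clockwise by about 44°, pressed it against the stop and let go.

- **At the stop:** the arm would not move further and the force rose to about 15 N. After release the pictures showed the beam against the yellow post.
- **Collar:** it hung upright mid-hook. Over the last 12 frames its image centre moved by at most about 1 pixel. That is mostly image noise, so a very small sway could not be ruled out.
- **Disagreement:** a rough check from the top view put the arm's final direction at −177°, where I expected about −179° to −180°. Reading those points by eye is only good to a couple of degrees, so I trusted the contact force instead.
- **Left alone:** I never went near the bushing, plug gauge or wrench. I did not measure their positions again at the end.

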